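# Draw out the dark stone's tray

### The job

Get the dark grey stone ready to hand: hook a fingertip behind the orange lip of the tray that carries it and draw that tray fully out to its stop, and push the other tray, with the cream stone, fully home into the rack (either one first). Use only fingertips: do not pinch the lips, do not touch or lift the stones, and leave the things around the rack where they are.

Things in the scene. Friction and masses are not known exactly. Their poses are not given: they have to be found in the camera images.
- slide_rack: Fixed low rack, 138 (x) x 214 (y) x 60 mm, dark base, aluminium rails; origin at the bench top, z up, x horizontal from its open front to its back: trays slide out along -x. A flat clear dust cover lies over its rear part (x from +22 mm to the back, top 60 mm up); before it the rails are 22 mm high. Left tray's centre line y = +51 mm, right tray's y = -51 mm.
- tray_left (a joint): How far the left (+y) tray is out of the rack, m: 0 fully home against its stop, 0.080 fully out at its stop. Slides freely with about 1.5 N of friction and stays where it is left; it starts partly out. Green tray with an orange front lip.
- tray_right (a joint): The same for the right (-y) tray.
- left_lip (a point): Middle of the rear face of the left tray's upright orange front lip, 27 mm above the bench; axes as the rack's. The lip is 86 mm wide (y), 10 mm thick (x -10 to 0 mm; white plate on its front; rear half is tray_left_c0, front half, 4 mm lower, tray_left_c1), top 44 mm above the bench, 30 mm above the tray floor. Behind it a clear fingertip channel, x 0 to 52 mm, 80 mm wide; then the stone's pocket.
- left_pocket (a point): Centre of the floor of the left tray's stone pocket (60 x 69 mm, walls 12 mm high), 87 mm behind the left_lip point and 14 mm above the bench; moves with the tray, axes as the rack's.
- right_lip (a point): Middle of the rear face of the right tray's upright orange front lip, 27 mm above the bench; axes as the rack's. The lip is 86 mm wide (y), 10 mm thick (x -10 to 0 mm; white plate on its front; rear half is tray_right_c0, front half, 4 mm lower, tray_right_c1), top 44 mm above the bench, 30 mm above the tray floor. Behind it a clear fingertip channel, x 0 to 52 mm, 80 mm wide; then the stone's pocket.
- right_pocket (a point): Centre of the floor of the right tray's stone pocket (60 x 69 mm, walls 12 mm high), 87 mm behind the right_lip point and 14 mm above the bench; moves with the tray, axes as the rack's.
- nagura_b: Small dark grey stone, 24 x 46 x 20 mm, lying loose in the pocket of one of the trays (either one), in front of or partly under the clear cover; origin at the centre of its underside.
- nagura_a: Small cream white stone, 28 x 52 x 24 mm, lying loose in the pocket of the other tray; origin at the centre of its underside.
- tin_polish: Green and white round tin, 65 mm wide, 38 mm high, beside the rack; origin at the centre of its underside. Bystander.
- handle_blank: Octagonal wooden handle blank, 25 x 132 x 25 mm (long axis its y), lying beside the rack; origin at the centre of its underside. Bystander.
- ferrule_1: Pale ring-shaped ferrule, 26 mm wide, 22 mm high; origin at the centre of its underside. Bystander.
- screwdriver_amber: Screwdriver with amber handle, 28 x 202 x 31 mm (long axis its y), lying at the right; origin at the centre of its underside. Bystander.
There are look-alikes about, which are no part of the job. Leave any red look-alike of the nagura_b alone. What is shaped like the nagura_a but purple is not meant.

How it is judged:
On the way:
1. a fingertip behind the lip of the dark stone's tray draws it at least 60 mm out ((((x of nagura_b in the frame of left_pocket between -0.03 and 0.03 m and y of nagura_b in the frame of left_pocket between -0.03 and 0.03 m and z of nagura_b in the frame of left_pocket below 0.008 m) and contact force between tray_left_c0 and the fingers above 0.3 N and value of joint tray_left above 0.06 m) or ((x of nagura_b in the frame of right_pocket between -0.03 and 0.03 m and y of nagura_b in the frame of right_pocket between -0.03 and 0.03 m and z of nagura_b in the frame of right_pocket below 0.008 m) and contact force between tray_right_c0 and the fingers above 0.3 N and value of joint tray_right above 0.06 m))), for 0.05 s.
At the end, for the whole second after the job is handed in: The tray with the dark grey stone is fully out (within 6 mm of its stop), the tray with the cream stone fully home (within 6 mm), and both stones lie in their pockets ((((x of nagura_b in the frame of left_pocket between -0.03 and 0.03 m and y of nagura_b in the frame of left_pocket between -0.03 and 0.03 m and z of nagura_b in the frame of left_pocket below 0.008 m) and (x of nagura_a in the frame of right_pocket between -0.03 and 0.03 m and y of nagura_a in the frame of right_pocket between -0.03 and 0.03 m and z of nagura_a in the frame of right_pocket below 0.008 m) and value of joint tray_left above 0.074 m and value of joint tray_right below 0.006 m) or ((x of nagura_b in the frame of right_pocket between -0.03 and 0.03 m and y of nagura_b in the frame of right_pocket between -0.03 and 0.03 m and z of nagura_b in the frame of right_pocket below 0.008 m) and (x of nagura_a in the frame of left_pocket between -0.03 and 0.03 m and y of nagura_a in the frame of left_pocket between -0.03 and 0.03 m and z of nagura_a in the frame of left_pocket below 0.008 m) and value of joint tray_right above 0.074 m and value of joint tray_left below 0.006 m))); the robot touches nothing.
It fails at once if a stone is touched by the gripper (contact force between any of nagura_a, nagura_b and the arm above 0.5 N or contact force between any of nagura_a, nagura_b and the fingers above 0.5 N).
It fails at once if a stone is lifted out or tipped over in its tray (height (world z) of any of nagura_a, nagura_b above 0.03 m or angle between any of nagura_a, nagura_b's own z axis and vertical above 0.35 rad).
It fails at once if a lip is pinched: fingers press on its front and rear at once (contact force between each of tray_left_c0, tray_left_c1 and the fingers above 1 N or contact force between each of tray_right_c0, tray_right_c1 and the fingers above 1 N).
It fails at once if the tin, the handle blank, the ferrule or the screwdriver is moved more than 15 mm (distance of any of tin_polish, handle_blank, ferrule_1, screwdriver_amber from where it was at the start of the episode above 0.015 m).
It also fails if it takes over 40 s, if anything falls off the work surface, if the arm or the gripper's body presses on something with over 40 N, if the wrist force passes 120 N, or if a joint passes its speed limit or range.

### The arm

A 6-joint arm with a two-finger parallel gripper is mounted at the origin on a cart in front of the work surface, level with it; the furniture and walls round the work are solid. World frame = base frame: x ahead of the robot, y to its left, z up, the work surface at z = 0. Lengths are in m, angles in rad, forces in N, time in s.
With the tool pointing down it reaches from about 0.325 to 0.85 m from the base axis. Payload 4.4 kg.
Tool frame: the origin (TCP) lies midway between the tips of the shut fingers; the grasp point (between the pads) lies 19 mm behind it; z points along the fingers, y is the line along which they close (so a half turn about z gives the same grasp; the last joint's range is limited). The gripper opens to 94 mm and grips with 3 to 60 N. Pads are 16 mm wide; open, the fingers measure 119 mm over their backs; the gripper's body (75 mm by 177 mm) begins 78 mm behind the grasp point.
Start: joints at [1.198, 0.207, 1.542, -0, 1.393, -0.15], TCP at [0.127, 0.561, 0.178] pointing down, gripper open.
Joint ranges: [-2.73, 2.73], [-0.86, 2.22], [0.23, 2.46], [-1.11, 4.25], [0.08, 2.63], [-2.82, 2.82]. Speed limits (rad/s): [2.79, 2.79, 3.14, 3.14, 3.14, 3.14].

### API

Orientations are given as a unit quaternion [x, y, z, w].
In Python, from bench import bot gives the robot as it stands.
- The arm moves only by the tool jog_arm, never from a script. Its argument "rows" is one flat list of numbers, 7 for each row, row after row: the gripper command: -1 is fully open, 1 is shut, values between are in proportion, then the shift along the tool's x, y, z in mm, then the turn, a rotation vector about the tool's x, y, z in degrees. In form: [hand, tx, ty, tz, rx, ry, rz, hand, tx, ty, tz, rx, ry, rz, ...]. A call has exactly 5 rows; each row is the pose to reach, as a shift and turn from the pose commanded when the call began, along the tool's axes at that moment; what a row does not reach only later rows make up. A row lasts 1/8 s, in which the tool goes at most 62.5 mm and 10.7 degrees, less where a joint would pass 70% of its speed; a pose out of reach is approached as far as the arm can. A call with a gripper value outside its range is refused whole. The fingers move at their own pace and stop on an object; the grip force is fixed at half the most. Time passes only in rows, so rows that repeat a pose let the fingers close, or fill a call up. It gives the time, the measured TCP pose, the force, the opening and the grip force at its end, in the units of the state.
- bot.state(): the state, without advancing time (a new reading comes with each control period).
- bot.capture(name): name is "scene" or "top" or "wrist"; returns a dict with "pixels" (480x640x3 uint8, red, green, blue), "fx", "fy", "cx", "cy" (pixels), "extrinsics" (4x4, takes a point from world to camera coordinates). Camera axes: x right, y up, looking along -z (the intrinsics and any distortion apply to the point x, -y, -z); pixel columns grow to the right and rows downward; lengths in m; the calibration is good to about 2 mm. The wrist camera is an equidistant fisheye: a pixel r from the principal point sees the ray r / f radians off the axis. A picture is of the moment at which its call begins. There is no depth.
- bot.finish_job(): hands the job in; it is judged then, once.
The state is a dict: "time_s": time; "joint_positions": joint angles; "qd": joint speeds; "joint_torque": joint torques, N m; "position": TCP position; "tool_rot": TCP orientation; "force": force on the tool from outside, world axes, zero at the start; "ft_torque": the same for the moment, N m; "grip_width": finger opening in m; "finger_force": force on a finger pad.
Only numpy, scipy, OpenCV 4.12 (cv2) and the standard library are available. Lean on these libraries where they do the work, as an engineer would, in place of code of your own. Each camera call takes 0.05 s, during which the arm holds its last target. There are 200 camera calls.

## Working session

There is one attempt and no reset: what is moved stays moved. The work goes in short steps, Python scripts to look and compute and a tool call to move; the robot and the scene stay as the last step left them, time stands still between calls to the robot, and variables do not carry over. Pictures are saved under pics/ and viewed, at most 10 in all, crops included, and the job is handed in when it is done.

Besides the shell and the picture viewer there is one more tool, called as name(argument=value, ...) on one line, values as JSON. jog_arm: Moves the arm, as the interface text tells. Its arguments: {"type":"object","properties":{"rows":{"type":"array","items":{"type":"number"}}},"required":["rows"]}

```bash
mkdir -p pics; python3 - <<'E'
from bench import bot
import cv2,pickle
s=bot.state();print({k:s[k] for k in('time_s','position','tool_rot','force','grip_width')})
for n in('top','scene'):
    d=bot.capture(n);pickle.dump(d,open(n+'.pkl','wb'));cv2.imwrite(f'pics/{n}0.png',d['pixels'][:,:,::-1]);print(n,d['fx'],d['cx'],d['cy'],d['extrinsics'], d.keys())
E
```

```text
{'time_s': 0.0, 'position': array([0.12621132, 0.56010178, 0.17660752]), 'tool_rot': array([ 1.10688693e-01,  9.93854498e-01, -1.08256007e-03, -2.81109673e-04]), 'force': array([ 0.51360038, -0.3203565 , -0.48112894]), 'grip_width': 0.09411513510445786}
top 597.3702282743006 305.4626358590593 241.98528975817058 [[-0.02103651 -0.99977352 -0.00321993 -0.0763554 ]
 [ 0.99677782 -0.02122261  0.07735361 -0.60591273]
 [-0.07740443 -0.00158231  0.99699852 -0.98842144]
 [ 0.          0.          0.          1.        ]] dict_keys(['pixels', 'fx', 'fy', 'cx', 'cy', 'extrinsics'])
scene 571.0022511981364 311.89195663523645 246.57164585083297 [[ 0.492943   -0.87005242  0.00399972 -0.38475582]
 [ 0.56809108  0.32533674  0.75592892 -0.33546254]
 [-0.65899904 -0.37035766  0.65464148 -0.68834679]
 [ 0.          0.          0.          1.        ]] dict_keys(['pixels', 'fx', 'fy', 'cx', 'cy', 'extrinsics'])
```

View pics/top0.png

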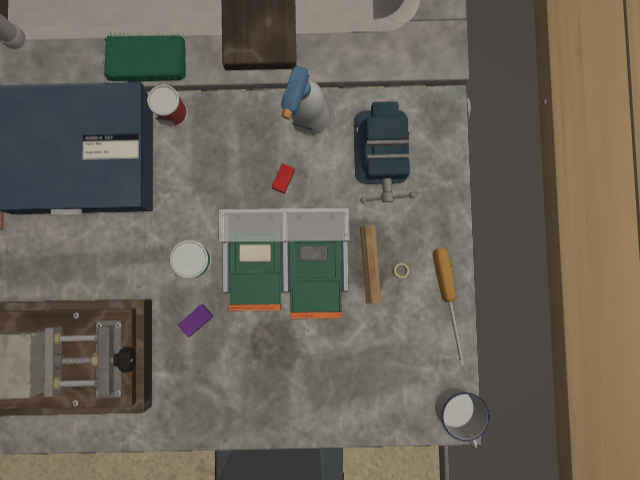

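View pics/scene0.png

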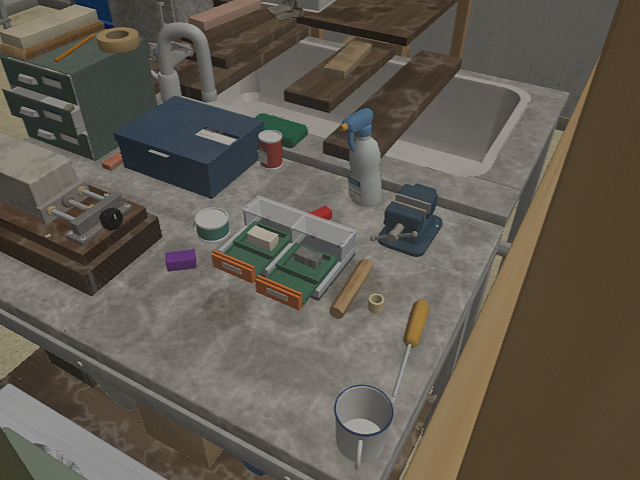

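The top view shows two trays in the rack, opening towards the image bottom (world -x). The cream stone is at about (255,253) in the left tray and the dark grey one at about (314,253) in the right tray. The red block (283,178) and the purple one (195,320) are the look-alikes, both outside the rack. I'll enlarge the rack to confirm this and to measure it.

```bash
python3 - <<'E'
import cv2
i=cv2.imread('pics/top0.png')[200:330,210:390]
cv2.imwrite('pics/crop0.png',cv2.resize(i,None,fx=4.4,fy=4.4,interpolation=cv2.INTER_CUBIC))
E
```

```text
(no output)
```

View pics/crop0.png

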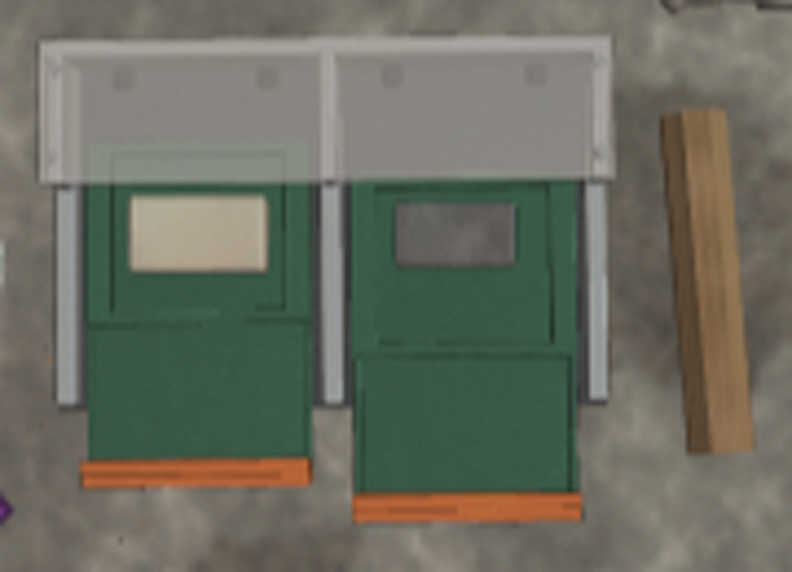

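The crop confirms it: dark grey stone at crop (455,235) in the right tray, cream stone at (199,233) in the left. Rear top edges of the lips run (82,460)-(310,458) on the left and (353,494)-(581,492) on the right. The cover's front edge is at y≈183. Next I'll convert these to world positions.

```bash
cat > h.py <<'E'
import numpy as np
def ray(d,u,v,z):
    E=d['extrinsics'];R,t=E[:3,:3],E[:3,3]
    c=-R.T@t; r=R.T@np.array([(u-d['cx'])/d['fx'],-(v-d['cy'])/d['fy'],-1])
    return c+r*(z-c[2])/r[2]
E
python3 - <<'E'
from h import *
import pickle
from bench import bot
d=pickle.load(open('top.pkl','rb'))
P={'Lrear':[(82,460,.044),(310,458,.044)],'Rrear':[(353,494,.044),(581,492,.044)],'Lfront':[(82,488,.04),(310,485,.04)],'Rfront':[(353,522,.04),(581,520,.04)],
'cover front':[(40,185,.06),(614,180,.06)],'cover back':[(40,40,.06),(611,37,.06)],'rail front':[(67,405,.022),(597,403,.022)],'stones L,R':[(199,233,.038),(455,235,.034)],'pocketfront':[(200,320,.026),(465,350,.026)]}
for k,v in P.items():
    q=[ray(d,(a+.5)/4.4-.5+210,(b+.5)/4.4-.5+200,z) for a,b,z in v]
    print(k,[np.round(x[:2]*1e3,1) for x in q],'dist',np.round(np.linalg.norm(q[0]-q[1])*1e3,1),'ang',np.round(np.degrees(np.arctan2(-(q[0]-q[1])[0],(q[0]-q[1])[1])),2))
from scipy.spatial.transform import Rotation as Ro
s=bot.state();print(Ro.from_quat(s['tool_rot']).as_matrix().round(4),s['position'])
E
```

```text
Lrear [array([502.6,  40.1]), array([501.6, -45.3])] dist 85.3 ang -0.7
Rrear [array([487.9, -61.1]), array([ 486.8, -146.3])] dist 85.2 ang -0.7
Lfront [array([492.1,  40.7]), array([491.4, -44.9])] dist 85.6 ang -0.45
Rfront [array([477.3, -60.8]), array([ 476.2, -146.2])] dist 85.5 ang -0.7
cover front [array([604.9,  52.4]), array([ 602.2, -160.6])] dist 213.0 ang -0.72
cover back [array([659.1,  51.9]), array([ 655.6, -160.9])] dist 212.8 ang -0.93
rail front [array([523.2,  48.5]), array([ 519.7, -154.5])] dist 203.0 ang -0.99
stones L,R [array([587.1,  -4.4]), array([ 584.5, -101.4])] dist 97.1 ang -1.53
pocketfront [array([554.5,  -3.3]), array([ 540.9, -104.4])] dist 102.0 ang -7.66
[[-9.755e-01  2.200e-01 -7.000e-04]
 [ 2.200e-01  9.755e-01 -1.900e-03]
 [ 3.000e-04 -2.000e-03 -1.000e+00]] [0.12623977 0.56019855 0.17672616]
```

The sizes check out (lips 85 vs 86 mm, cover 213 vs 214 mm), with rack yaw about -0.8°. The dark stone is in the right tray, with its lip's rear face at (487,-104) mm. The cream stone is in the left tray, with its lip's front at about (491,-3). I'll shut the gripper, rise and travel over.

jog_arm(rows=[1,0,0,-60,0,0,0,1,0,0,-110,0,0,0,1,-42,-43,-110,0,0,-4,1,-84,-86,-110,0,0,-8,1,-126,-129,-110,0,0,-12])

```text
time_s: 0.72
position: [0.2215, 0.4057, 0.2874]
tool_rot: [0.005, 1.0, -0.0, 0.0]
force: [0.5, 0.6, 0.2]
grip_width: 0.0476
finger_force: 0.0
```

jog_arm(rows=[1,-31,-51,0,0,0,0,1,-62,-102,0,0,0,0,1,-93,-153,0,0,0,0,1,-124,-204,0,0,0,0,1,-155,-255,0,0,0,0])

```text
time_s: 1.35
position: [0.3732, 0.1487, 0.2875]
tool_rot: [0.006, 1.0, 0.0, 0.0]
force: [0.8, 0.5, -0.3]
grip_width: 0.0008
finger_force: 0.0
```

jog_arm(rows=[1,-31,-51,0,0,0,0,1,-62,-102,0,0,0,0,1,-93,-150,0,0,0,0,1,-93,-150,50,0,0,0,1,-93,-150,100,0,0,0])

```text
time_s: 1.98
position: [0.4645, -0.0017, 0.1865]
tool_rot: [0.007, 1.0, -0.0, 0.0]
force: [0.1, -0.2, 0.1]
grip_width: 0.0005
finger_force: 0.0
```

```bash
python3 - <<'E'
from bench import bot
import cv2,pickle
s=bot.state();print({k:s[k] for k in('time_s','position','tool_rot','force','grip_width')})
d=bot.capture('wrist');cv2.imwrite('pics/w1.png',d['pixels'][:,:,::-1]);pickle.dump(d,open('w1.pkl','wb'))
E
```

```text
{'time_s': 1.975, 'position': array([ 0.4645103 , -0.00174293,  0.18653255]), 'tool_rot': array([ 7.28901017e-03,  9.99973328e-01, -3.20763933e-05,  4.60855682e-04]), 'force': array([ 0.05106568, -0.20961772,  0.08906619]), 'grip_width': 0.00045112857244516215}
```

View pics/w1.png

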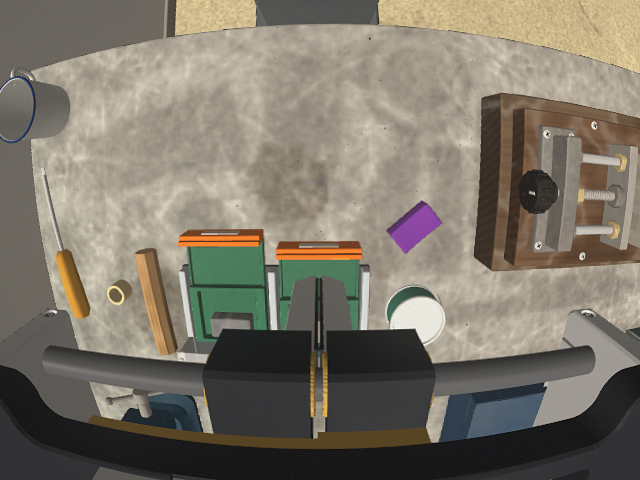

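The wrist view shows the orange lips at (222,238) and (319,250), with the shut fingers in front of the left one, which agrees with the top view. I'll descend in front of the left lip.

jog_arm(rows=[1,0,0,50,0,0,0,1,0,0,100,0,0,0,1,0,0,140,0,0,0,1,0,0,160,0,0,0,1,0,0,160,0,0,0])

```text
time_s: 2.65
position: [0.4624, -0.0003, 0.0266]
tool_rot: [0.006, 1.0, 0.0, -0.002]
force: [0.9, -0.0, 0.6]
grip_width: 0.0006
finger_force: 0.0
```

jog_arm(rows=[1,-4,0,0,0,0,0,1,-9,0,0,0,0,0,1,-14,0,0,0,0,0,1,-19,0,0,0,0,0,1,-24,0,0,0,0,0])

```text
time_s: 3.28
position: [0.4885, -0.001, 0.0279]
tool_rot: [0.006, 1.0, -0.0, 0.0]
force: [-0.2, -0.1, -0.2]
grip_width: 0.0004
finger_force: 0.0
```

jog_arm(rows=[1,-3,0,0,0,0,0,1,-6,0,0,0,0,0,1,-9,0,0,0,0,0,1,-12,0,0,0,0,0,1,-12,0,0,0,0,0])

```text
time_s: 3.9
position: [0.5003, -0.0012, 0.0278]
tool_rot: [0.006, 1.0, -0.0, 0.0]
force: [-0.0, 0.2, -0.7]
grip_width: 0.0004
finger_force: 0.0
```

```bash
python3 - <<'E'
from bench import bot
import cv2,pickle,numpy as np
s=bot.state();print({k:s[k] for k in('time_s','position','tool_rot','force','grip_width')})
a=bot.capture('top')['pixels'][200:330,210:390,::-1]
w=bot.capture('wrist')['pixels'][200:350,160:400,::-1]
a=cv2.resize(a,None,fx=2.2,fy=2.2);w=cv2.resize(w,(396,248))
b=np.zeros((290,792,3),np.uint8);b[:286,:396]=a;b[:248,396:]=w
cv2.imwrite('pics/c2.png',b)
E
```

```text
{'time_s': 3.9, 'position': array([ 0.50026936, -0.00116087,  0.02779295]), 'tool_rot': array([ 6.16553186e-03,  9.99980988e-01, -3.13933128e-05,  9.01138372e-05]), 'force': array([-0.02232972,  0.19143345, -0.7281351 ]), 'grip_width': 0.00041807700314190827}
```

View pics/c2.png

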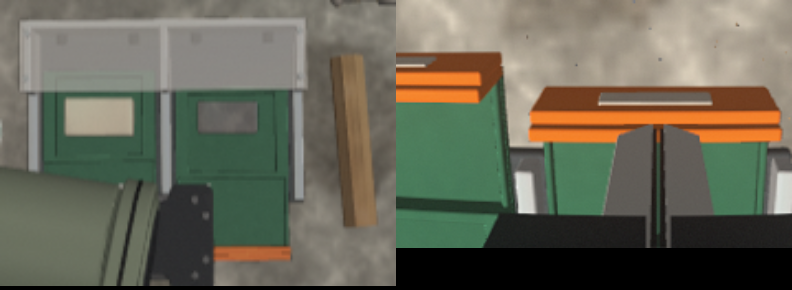

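The wrist crop shows the fingertips at (660,125), level with or behind the lip, and the top view shows the left tray hasn't moved. That contradicts my lip position. I'll cross-check with the other cameras before moving on.

```bash
cat >> h.py <<'E'
def proj(d,p,fish=False):
    E=d['extrinsics'];q=E[:3,:3]@np.asarray(p)+E[:3,3];x,y,z=q[0],-q[1],-q[2]
    if fish:
        r=np.hypot(x,y);th=np.arctan2(r,z);return np.array([d['cx']+d['fx']*th*x/r,d['cy']+d['fy']*th*y/r])
    return np.array([d['cx']+d['fx']*x/z,d['cy']+d['fy']*y/z])
E
python3 - <<'E'
from h import *
import pickle,cv2
from bench import bot
w1=pickle.load(open('w1.pkl','rb'));t=pickle.load(open('top.pkl','rb'));sc=pickle.load(open('scene.pkl','rb'))
print('w1',w1['fx'],w1['cx'],w1['cy']);print(np.round(-w1['extrinsics'][:3,:3].T@w1['extrinsics'][:3,3],3))
for n,p in dict(Ll=(.5026,.040,.044),Lr=(.5016,-.0453,.044),Rl=(.4879,-.0611,.044),Rr=(.4868,-.1463,.044),Lfrontbot=(.492,.04,.02)).items():
    print(n,proj(w1,p,True).round(1),proj(sc,p).round(1),proj(t,p).round(1))
print('tcp w1',proj(w1,(.4645,-.0017,.1865),True))
w=bot.capture('wrist');pickle.dump(w,open('w2.pkl','wb'))
print('now tcp',proj(w,(.5003,-.0012,.0278),True),'Ll',proj(w,(.5026,.04,.044),True),'Lr',proj(w,(.5016,-.0453,.044),True))
i=bot.capture('scene')['pixels'][190:320,170:380,::-1]
cv2.imwrite('pics/s2.png',cv2.resize(i,None,fx=3.8,fy=3.8,interpolation=cv2.INTER_CUBIC))
E
```

```text
w1 371.64829954431775 318.4894159976184 241.51249946870118
[ 0.389 -0.002  0.393]
Ll [362.  259.2] [214.4 248.7] [228.3 304.2]
Lr [276.  259.4] [254.5 265.3] [280.1 303.7]
Rl [259.5 246.3] [257.7 273.3] [289.8 311.9]
Rr [178.8 246.2] [301.2 291.7] [341.7 311.4]
Lfrontbot [359.6 242.6] [212.3 262.2] [230.2 310.1]
tcp w1 [320.06884695 272.87075825]
now tcp [319.82227269 273.56798911] Ll [393.53422958 286.07063731] Lr [241.21783574 285.99939136]
```

View pics/s2.png

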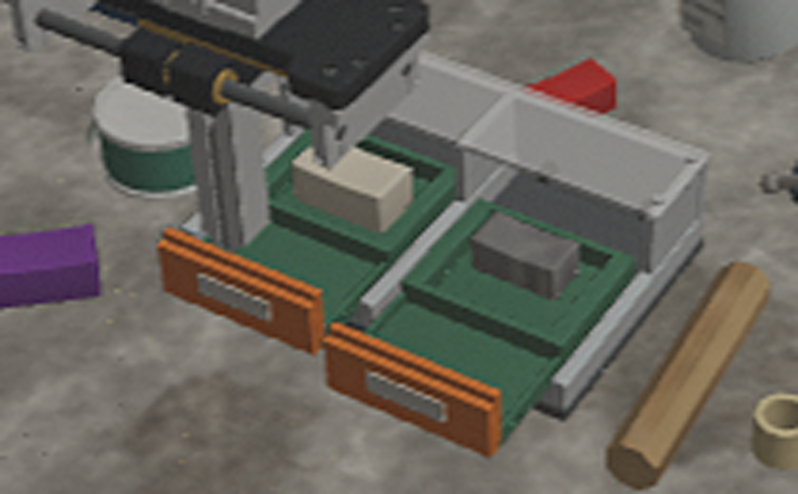

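```bash
python3 - <<'E'
from h import *
import pickle
w1=pickle.load(open('w1.pkl','rb'));sc=pickle.load(open('scene.pkl','rb'))
for dx in(-8,-4,0):
  for dz in(0,10,15,20): print(dx,dz,proj(w1,(.4645+dx/1e3,-.0017+.0125,.1865+dz/1e3),True).round(1),proj(w1,(.4645+dx/1e3,-.0017-.0125,.1865+dz/1e3),True).round(1))
for x,z in((.492,.028),(.5,.028),(.492,.047),(.5,.047),(.5,.06)):
    print(x,z,((proj(sc,(x,-.0012+.0125,z))-[170,190])*3.8).round(),((proj(sc,(x,-.0012-.0125,z))-[170,190])*3.8).round())
E
python3 - <<'E'
import cv2
i=cv2.imread('pics/w1.png')[225:345,240:400]
cv2.imwrite('pics/w1c.png',cv2.resize(i,None,fx=5,fy=5,interpolation=cv2.INTER_CUBIC))
E
```

```text
-8 0 [341.2 259.7] [298.6 260.3]
-8 10 [342.3 265.2] [297.7 265.8]
-8 15 [342.8 268.2] [297.2 268.8]
-8 20 [343.4 271.2] [296.7 271.8]
-4 0 [341.2 266.2] [298.8 266.7]
-4 10 [342.2 271.9] [297.9 272.5]
-4 15 [342.8 275. ] [297.4 275.6]
-4 20 [343.4 278.2] [296.9 278.8]
0 0 [341.2 272.6] [299.  273.1]
0 10 [342.2 278.6] [298.1 279.1]
0 15 [342.7 281.8] [297.6 282.3]
0 20 [343.3 285.1] [297.1 285.7]
0.492 0.028 [209. 283.] [254. 301.]
0.5 0.028 [219. 272.] [264. 291.]
0.492 0.047 [205. 252.] [250. 270.]
0.5 0.047 [215. 242.] [260. 260.]
0.5 0.06 [213. 220.] [258. 238.]
```

View pics/w1c.png

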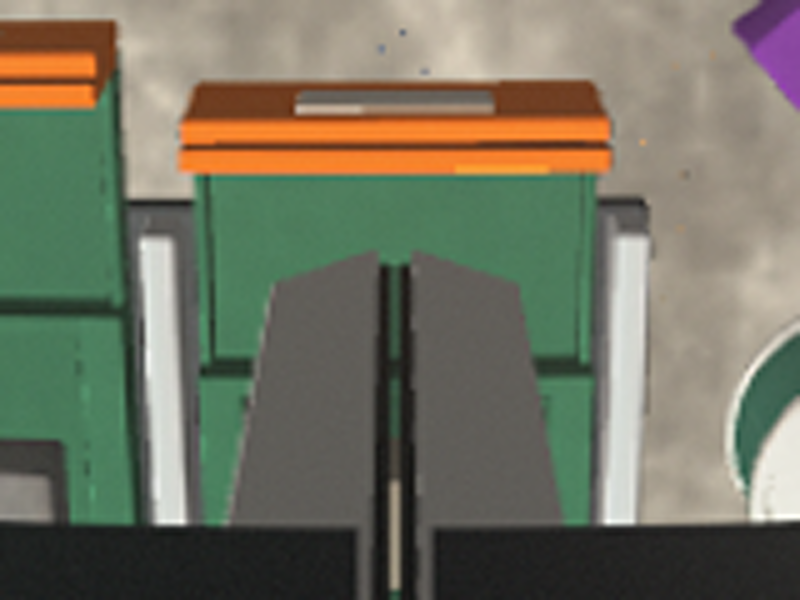

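The calibration holds: lip width and rows match in all three cameras. But the visible tips end about 20 mm short of the reported TCP. In the wrist crop the tip edge is at row ~275-282, and in the scene view it sits just over the lip top. So the fingers passed over the lip without contact. I'll back off and go about 20 mm lower, watching the force.

jog_arm(rows=[1,15,0,0,0,0,0,1,36,0,0,0,0,0,1,36,0,8,0,0,0,1,36,0,16,0,0,0,1,36,0,20,0,0,0])

```text
time_s: 4.72
position: [0.464, -0.0007, 0.007]
tool_rot: [0.006, 1.0, 0.0, -0.0]
force: [0.1, -0.3, -0.2]
grip_width: 0.0001
finger_force: 0.0
```

jog_arm(rows=[1,-6,0,0,0,0,0,1,-12,0,0,0,0,0,1,-17,0,0,0,0,0,1,-22,0,0,0,0,0,1,-26,0,0,0,0,0])

```text
time_s: 5.35
position: [0.4899, -0.001, 0.0077]
tool_rot: [0.006, 1.0, -0.0, -0.0]
force: [-1.0, -0.6, 1.7]
grip_width: 0.0006
finger_force: 0.9
```

jog_arm(rows=[1,-3,0,0,0,0,0,1,-6,0,0,0,0,0,1,-9,0,0,0,0,0,1,-12,0,0,0,0,0,1,-15,0,0,0,0,0])

```text
time_s: 5.98
position: [0.5032, -0.0011, 0.0074]
tool_rot: [0.006, 1.0, 0.0, -0.002]
force: [-7.9, -0.7, 6.4]
grip_width: 0.0008
finger_force: 4.3
```

```bash
python3 - <<'E'
from bench import bot
import cv2,pickle,numpy as np
s=bot.state();print({k:s[k] for k in('time_s','position','force','ft_torque')})
i=bot.capture('scene')['pixels'][190:320,170:380,::-1]
cv2.imwrite('pics/s3.png',cv2.resize(i,None,fx=3.8,fy=3.8,interpolation=cv2.INTER_CUBIC))
E
```

```text
{'time_s': 5.975, 'position': array([ 0.50318958, -0.00109476,  0.0074453 ]), 'force': array([-7.85549671, -0.66577098,  6.40875854]), 'ft_torque': array([-0.09458789,  1.61384179,  0.01126077])}
```

View pics/s3.png

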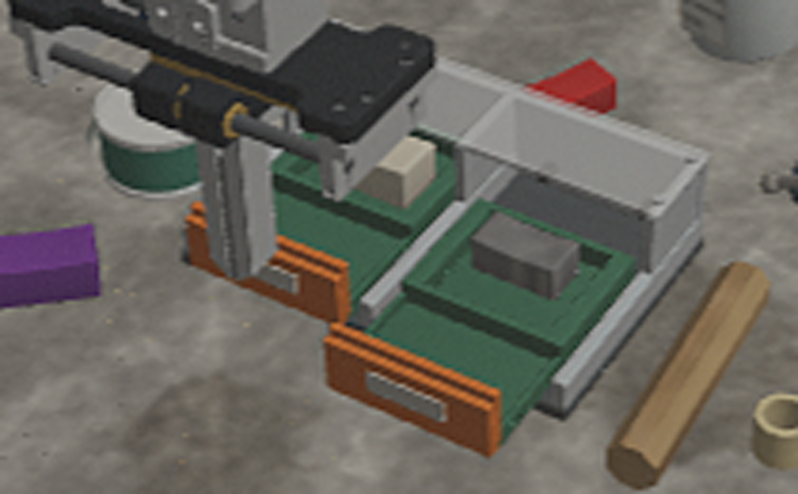

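The fingers now press on the left lip's front at (235,270), and the lip has moved back to the rail fronts. The force has risen to about 8 N, which suggests the stop. A small further push should confirm it.

jog_arm(rows=[1,-2,0,0,0,0,0,1,-4,0,0,0,0,0,1,-5,0,0,0,0,0,1,-5,0,0,0,0,0,1,-5,0,0,0,0,0])

```text
time_s: 6.65
position: [0.503, -0.0008, 0.0064]
tool_rot: [0.006, 1.0, 0.0, -0.007]
force: [-13.9, -0.1, 11.0]
grip_width: 0.0005
finger_force: 7.2
```

The stop is confirmed: 5 mm more command gave no motion and 14 N. I'll back off, lift, and go over to the right tray's channel behind its lip.

jog_arm(rows=[1,30,0,0,0,0,0,1,30,0,-50,0,0,0,1,30,-45,-60,0,0,0,1,30,-100,-60,0,0,0,1,3,-102,-60,0,0,0])

```text
time_s: 7.28
position: [0.5064, -0.1071, 0.0686]
tool_rot: [0.009, 1.0, -0.001, 0.001]
force: [0.3, -0.1, 1.1]
grip_width: 0.0004
finger_force: 0.0
```

jog_arm(rows=[1,0,0,0,0,0,0,1,0,0,25,0,0,0,1,0,0,45,0,0,0,1,0,0,58,0,0,0,1,0,0,62,0,0,0])

```text
time_s: 7.9
position: [0.5049, -0.1024, 0.0049]
tool_rot: [0.006, 1.0, 0.0, -0.001]
force: [0.2, 0.1, 0.1]
grip_width: 0.0005
finger_force: 0.0
```

```bash
python3 - <<'E'
from bench import bot
import cv2,pickle,numpy as np
s=bot.state();print({k:s[k] for k in('time_s','position','force','ft_torque')})
i=bot.capture('scene')['pixels'][190:320,170:380,::-1]
cv2.imwrite('pics/s4.png',cv2.resize(i,None,fx=3.8,fy=3.8,interpolation=cv2.INTER_CUBIC))
E
```

```text
{'time_s': 7.9, 'position': array([ 0.50486133, -0.10241431,  0.00489935]), 'force': array([0.16792995, 0.1059744 , 0.06404576]), 'ft_torque': array([ 0.04377013, -0.04596717, -0.04016574])}
```

View pics/s4.png

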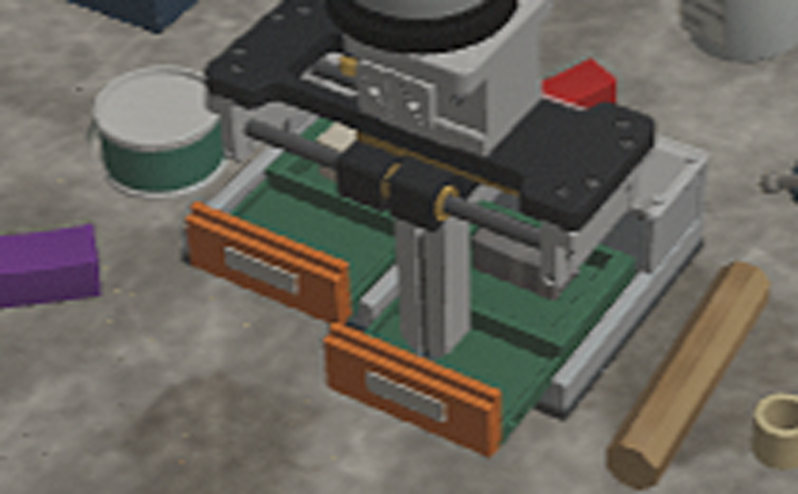

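The fingertips are in the right tray's channel, behind its lip at (425,350), and the left tray is home. Now I'll draw the right tray out.

jog_arm(rows=[1,5,0,0,0,0,0,1,10,0,0,0,0,0,1,15,0,0,0,0,0,1,20,0,0,0,0,0,1,25,0,0,0,0,0])

```text
time_s: 8.57
position: [0.4812, -0.1032, 0.0063]
tool_rot: [0.006, 1.0, -0.0, 0.001]
force: [1.3, 0.3, 1.0]
grip_width: 0.0006
finger_force: 0.9
```

jog_arm(rows=[1,5,0,0,0,0,0,1,10,0,0,0,0,0,1,15,0,0,0,0,0,1,20,0,0,0,0,0,1,24,0,0,0,0,0])

```text
time_s: 9.2
position: [0.4564, -0.1027, 0.0057]
tool_rot: [0.006, 1.0, -0.0, -0.0]
force: [1.4, -0.6, 0.8]
grip_width: 0.0004
finger_force: 0.9
```

jog_arm(rows=[1,3,0,0,0,0,0,1,6,0,0,0,0,0,1,8,0,0,0,0,0,1,10,0,0,0,0,0,1,12,0,0,0,0,0])

```text
time_s: 9.82
position: [0.4512, -0.1029, 0.0066]
tool_rot: [0.007, 1.0, -0.0, 0.007]
force: [18.1, 1.5, -12.6]
grip_width: 0.0005
finger_force: 8.6
```

The right tray is at its stop: 18 N and no further motion at TCP x=0.451, consistent with 80 mm of travel. I'll release, rise and clear the view.

jog_arm(rows=[1,-10,0,0,0,0,0,1,-20,0,0,0,0,0,1,-20,0,-40,0,0,0,1,-20,0,-95,0,0,0,1,-20,0,-150,0,0,0])

```text
time_s: 10.45
position: [0.4635, -0.1022, 0.1564]
tool_rot: [0.006, 1.0, 0.001, -0.002]
force: [0.1, -0.3, -0.0]
grip_width: 0.0005
finger_force: 0.0
```

jog_arm(rows=[1,0,0,-60,0,0,0,1,40,50,-60,0,0,0,1,80,100,-60,0,0,0,1,80,155,-60,0,0,0,1,80,210,-60,0,0,0])

```text
time_s: 11.08
position: [0.3861, 0.1097, 0.2157]
tool_rot: [0.007, 1.0, -0.0, -0.0]
force: [0.4, 0.2, -0.6]
grip_width: 0.0006
finger_force: 0.0
```

```bash
python3 - <<'E'
from bench import bot
import cv2,pickle,numpy as np
s=bot.state();print({k:s[k] for k in('time_s','position','force')})
d=bot.capture('top');pickle.dump(d,open('t5.pkl','wb'))
cv2.imwrite('pics/t5.png',cv2.resize(d['pixels'][200:345,210:420,::-1],None,fx=3.8,fy=3.8,interpolation=cv2.INTER_CUBIC))
E
```

```text
{'time_s': 11.075, 'position': array([0.38611579, 0.10968287, 0.21569892]), 'force': array([ 0.35680569,  0.19378758, -0.60511174])}
```

View pics/t5.png

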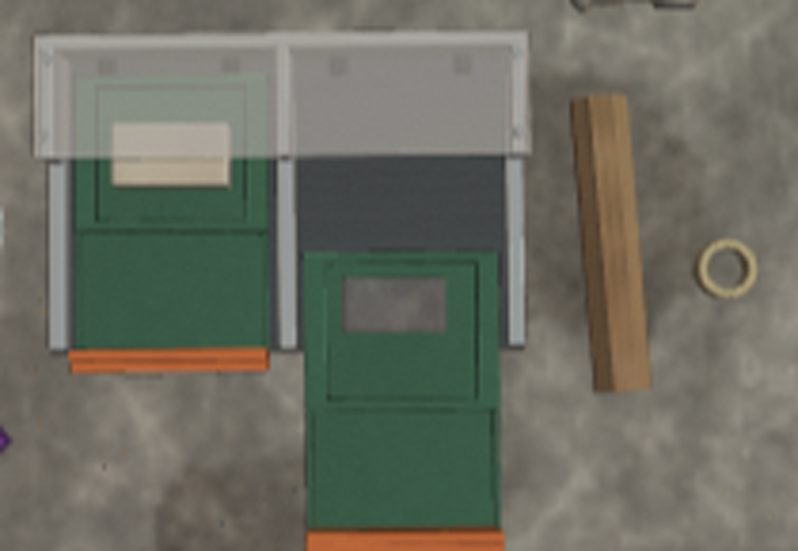

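The left tray is home with its lip at the rail fronts (170,352), and the right tray is out with its lip rear at (405,530). Both stones lie in their pockets. I'll check the travel difference numerically and hand in if it's good.

```bash
python3 - <<'E'
from h import *
import pickle
from bench import bot
d=pickle.load(open('t5.pkl','rb'))
f=lambda a,b,z:ray(d,(a+.5)/3.8-.5+210,(b+.5)/3.8-.5+200,z)
l=f(170,349,.044);r=f(405,530,.044);x=l[0]-r[0]-.0013
print(l,r,'travel difference',x,'dark stone',f(394,304,.034)-r,'cream',f(171,154,.038)-l)
if x>.074: print(bot.finish_job())
E
```

```text
[ 0.52252343 -0.00324146  0.044     ] [ 0.44263177 -0.10343984  0.044     ] travel difference 0.07859166774773266 dark stone [ 0.09747025  0.00249438 -0.01      ] cream [ 0.08536728 -0.00113956 -0.006     ]
the job is handed in; nothing more can be done
None
```

I handed the job in with the dark stone's right tray drawn out to its stop and the cream stone's left tray pushed fully home. The trays measure about 79 mm apart (80 mm expected), both stones are in their pockets, and the handle blank and ferrule look unmoved; no verdict came back.

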